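Load the analyser's sample turret and index it round with the star wheel

TASK

Load the sample turret: pull up the plunger knob and slide the hatch cover fully open, then stand every sample cup on the bench upright in a pocket of its own, pushing the star wheel's spokes clockwise to bring the next pocket under the hatch. When all are in, slide the cover fully shut so that the plunger drops home, and only then push the star wheel on clockwise until the spoke with the ball points at the fixed pointer on the deck. Leave the other things on the bench alone.

Things in the scene. Friction and masses are not known exactly. Their poses are not given: they have to be found in the camera images.
- turret: Fixed cream box, the sample turret: x -150 to 135 mm, y -135 to 135 mm, flat deck top 66 mm above the bench (underside 62), with a clear window. Origin on the bench under the star wheel's vertical axis; +z up, -x towards the robot (yaw within 0.2 rad). All 'turret' coordinates are in this frame.
- wheel (a joint): Angle (rad) of star wheel and drum, one rigid piece, growing clockwise from above; range -0.3 to 6.0, starts at 0.15 to 0.75. Spokes point at 30 deg + k*60 deg - angle, counter-clockwise from turret +x (k=0: ball spoke); pocket centres at k*60 deg - angle, so a pocket is squarely under the hatch at each multiple of 1.047. Ball spoke at the pointer: 5.236. Stays where left (0.15 N m friction), no ratchet.
- axis (a point): Wheel axis at deck height. Star wheel above the deck: black hub 40 mm across (80 to 100 mm above the bench), six bare steel spokes 10 mm thick, 60 deg apart, out to 67 mm from the axis, centre line 90 mm above the bench; free space from them down to the deck. About 3 N on a spoke turns it.
- ball (a point): Centre of the black 18 mm ball that ends one spoke, 66 mm from the axis.
- pointer (a point): Tip of the fixed steel pointer on the deck, 88 mm from the axis in turret +y, lower than the spokes.
- hatch (a point): Centre of the hatch opening at deck-top height, at turret (-92, 0) mm; opening 84 mm along y, 56 mm along x.
- pocket (a point): Floor point below the hatch centre, 14 mm above the bench, fixed to the turret: where the underside of a cup comes to stand. The drum has six alike pockets, 60 deg apart, centres 92 mm from the axis, each 56 mm tangential by 52 mm radial, open-topped, walls ending 30 mm above the bench. They turn below the deck with the star wheel.
- head (a point): Edge of the measuring head's overhang, fixed. The cream head stands on the deck at turret x -20 to 80, y -132 to -80 mm, up to 122 mm above the bench; its overhang (108 to 122 mm above the bench) reaches out to y -42 mm, over the spokes, which cannot be reached from above there.
- cover (a joint): Travel (m) of the hatch's sliding steel cover: 0 shut, 0.088 fully open; slides along turret +y on the deck, friction about 1.2 N. Plate 64 x 96 x 4 mm with a front tab carrying the plunger. At either end of the travel the plunger's pin drops into a hole (2 mm play) and locks the cover.
- plunger (a joint): Lift (m) of the spring index plunger on the cover: 0 = pin fully in its hole, at most 0.012. The cover is free only with the pin above 0.0085; between the holes the released pin rides on the deck at about 0.008. Spring: 3 N down at the bottom, 6 N at the top.
- knob (a point): Centre of the plunger's black round knob, 26 mm in diameter, 16 mm high, to be gripped from above and pulled straight up; moves with cover and plunger. Cover shut and pin home: at turret (-134, 0) mm, 92.5 mm above the bench.
- cup0: A sample cup (two to four of the four are present; all alike): aluminium body 40 mm in diameter, 20 mm high, with a steel grip post on top, 14 mm in diameter and 25 mm high (total height 45 mm, 70 g). Origin at the centre of its underside, z up. It stands on the bench beside the turret.
- cup1: A sample cup (two to four of the four are present; all alike): aluminium body 40 mm in diameter, 20 mm high, with a steel grip post on top, 14 mm in diameter and 25 mm high (total height 45 mm, 70 g). Origin at the centre of its underside, z up. It stands on the bench beside the turret.
- cup2: A sample cup (two to four of the four are present; all alike): aluminium body 40 mm in diameter, 20 mm high, with a steel grip post on top, 14 mm in diameter and 25 mm high (total height 45 mm, 70 g). Origin at the centre of its underside, z up. It stands on the bench beside the turret.
- cup3: A sample cup (two to four of the four are present; all alike): aluminium body 40 mm in diameter, 20 mm high, with a steel grip post on top, 14 mm in diameter and 25 mm high (total height 45 mm, 70 g). Origin at the centre of its underside, z up. It stands on the bench beside the turret.
- flask: Bystander: an amber glass bottle, 60 mm across, 130 mm tall; origin at the middle of its underside or handle line; to be left alone.
- jar: Bystander: a closed glass jar, 56 mm across, 70 mm tall; origin at the middle of its underside or handle line; to be left alone.
- spatula: Bystander: a steel spatula, 160 mm long, lying; origin at the middle of its underside or handle line; to be left alone.
- driver: Bystander: a screwdriver, 170 mm long, lying; origin at the middle of its underside or handle line; to be left alone.
- beaker: Bystander: an open glass beaker, 64 mm across, 80 mm tall; origin at the middle of its underside or handle line; to be left alone.
- tin: Bystander: a steel tin, 48 mm across, 50 mm tall; origin at the middle of its underside or handle line; to be left alone.
Things that resemble listed ones, but are neither listed nor needed, are in the scene too. Leave any brown or red look-alike of the cup0 alone.

How it is judged:
On the way, in this order (a step that is already met when the one before it is completed fails the run):
1. the plunger is pulled up (value of joint plunger above 0.0075 m), for 0.1 s.
2. the cover is fully open (value of joint cover above 0.082 m), for 0.2 s.
3. every cup stands in a pocket (horizontal distance between cup0 and axis between 0.08 and 0.104 m and z of each of cup0, cup1, cup2, cup3 in the frame of turret below 0.02 m and angle between each of cup0, cup1, cup2, cup3's own z axis and vertical below 0.15 rad and horizontal distance between cup1 and axis between 0.08 and 0.104 m and horizontal distance between cup2 and axis between 0.08 and 0.104 m and horizontal distance between cup3 and axis between 0.08 and 0.104 m), for 0.3 s.
4. the cover is shut again with the plunger home (value of joint each of cover, plunger below 0.004 m), for 0.2 s.
5. the ball spoke has been brought to the pointer (value of joint wheel between 5.116 and 5.356 rad), for 0.3 s.
At the end, for the whole second after the job is handed in: Every cup present stands upright (0.15 rad) on a pocket floor (centre 80 to 104 mm from the wheel axis, underside under 20 mm), cover shut and plunger home, each within 4 mm, wheel at rest at 5.236 rad within 0.12 rad (ball spoke at the pointer) (all of step 3 and all of step 4 and all of step 5 and velocity of joint wheel between -0.05 and 0.05 rad/s and linear speed of each of cup0, cup1, cup2, cup3 below 0.02 m/s); the robot touches nothing.
It fails at once if one of the other things on the bench is moved by more than 50 mm (distance of any of flask, jar, spatula, driver, beaker, tin from where it was at the start of the episode above 0.05 m).
Of cup0, cup1, cup2, cup3 only 2 to 4 are there at a start; the rules pass over those that are not, and their reading is None.
At some moment in a run one of cup0, cup1, cup2, cup3 may be knocked a few centimetres aside while the robot is not near it.
It also fails if it takes over 210 s, if anything falls off the work surface, if the arm or the gripper's body presses on something with over 40 N, if the wrist force passes 120 N, or if a joint passes its speed limit or range.

ROBOT

A 6-joint arm with a two-finger parallel gripper is mounted at the origin on the work surface. World frame = base frame: x ahead of the robot, y to its left, z up, the work surface at z = 0. Lengths are in m, angles in rad, forces in N, time in s.
With the tool pointing down it reaches from about 0.375 to 0.825 m from the base axis. Payload 5.5 kg.
Tool frame: the origin (TCP) lies at the very end of the fingers, on their centre line; the grasp point (between the pads) lies 19 mm behind it; z points along the fingers, y is the line along which they close (so a half turn about z gives the same grasp; the last joint's range is limited). The gripper opens to 85 mm and grips with 20 to 120 N. Pads are 22 mm wide; open, the fingers measure 114 mm over their backs; the gripper's body (76 mm by 85 mm) begins 54 mm behind the grasp point. The pads swing forward as they close: fully open they stand 13 mm farther back than shut.
Start: joints at [1.287, 0.314, -0.047, 1.21, 0, 1.571], TCP at [0.168, 0.576, 0.231] pointing down, gripper open.
Joint ranges: [-2.67, 2.67], [-0.69, 1.73], [-1.03, 1.25], [-2.08, 2.16], [-1.42, 1.45], [-3.14, 3.14]. Speed limits (rad/s): [2.39, 2.39, 3.01, 3.14, 3.14, 3.14].

INTERFACE

Orientations are given as a unit quaternion [x, y, z, w].
In Python, from cell import robot gives the robot as it stands.
- The arm moves only by the tool send_rows, never from a script. Its arguments are lists of equal length, an entry for each row: "xyz": the shift along the tool's x, y, z in cm, a list of three; "twist": the turn, a rotation vector about the tool's x, y, z in rad, a list of three. A call has 1 to 20 rows; each row is the pose to reach, as a shift and turn from the pose commanded when the call began, along the tool's axes at that moment; what a row does not reach only later rows make up. A row lasts 1/12 s, in which the tool goes at most 41.7 mm and 7.16 degrees, less where a joint would pass 70% of its speed; a pose out of reach is approached as far as the arm can. A call with a gripper value outside its range is refused whole. "gripper" is the gripper command: -1 is shut, 1 is fully open, values between are in proportion, set as the call begins (left out, the last holds). The fingers move at their own pace and stop on an object; "newtons" is the grip in N (left out, the last holds). Time passes only in rows, so rows that repeat a pose let the fingers close. It gives the time, the measured TCP pose, the force, the opening and the grip force at its end, in the units of the state.
- robot.state(): the state, without advancing time (a new reading comes with each control period).
- robot.snapshot(name): name is "side" or "top" or "wrist"; returns (picture, depth): 400x640x3 uint8, red, green, blue; 400x640 float32, m along the optical axis (not along the pixel's ray), 0 where there is no reading.
- robot.calibration(name): a dict with "fx", "fy", "cx", "cy" (pixels), "dist_coeffs" ([k1, k2, p1, p2, k3] as OpenCV has them; the pictures are not rectified), "world_to_cam" (4x4, takes a point from world to camera coordinates). Camera axes: x right, y down, z forward; pixel columns grow to the right and rows downward; lengths in m; the calibration is good to about 2 mm. A picture is of the moment at which its call begins: read the wrist's pose just before it. calibration takes no time and is no camera call; for the wrist camera it gives the pose at the moment of the call.
- robot.job_done(): hands the job in; it is judged then, once.
The state is a dict: "time_s": time; "joint_pos": joint angles; "joint_vel": joint speeds; "tau": joint torques, N m; "position": TCP position; "tcp_rot": TCP orientation; "wrist_force": force on the tool from outside, world axes, zero at the start; "torque": the same for the moment, N m; "grip_width": finger opening in m; "grip_force": force on a finger pad.
Only numpy, scipy, OpenCV 4.12 (cv2) and the standard library are available. Lean on these libraries where they do the work, as an engineer would, in place of code of your own. Each camera call takes 0.05 s, during which the arm holds its last target. There are 200 camera calls.

## Working session

There is one attempt and no reset: what is moved stays moved. The work goes in short steps, Python scripts to look and compute and a tool call to move; the robot and the scene stay as the last step left them, time stands still between calls to the robot, and variables do not carry over. Pictures are saved under pics/ and viewed, at most 17 in all, crops included, and the job is handed in when it is done.

Besides the shell and the picture viewer there is one more tool, called after "Request:" by a JSON object that holds its "name" and its "arguments", one argument or row to a line. send_rows: Moves the arm, as the interface text tells. Its arguments: {"type":"object","properties":{"xyz":{"type":"array"},"twist":{"type":"array"},"gripper":{"type":"number"},"newtons":{"type":"number"}},"required":["xyz","twist"]}

```bash
ls; mkdir -p pics; cat > h.py <<'E'
import numpy as np, cv2, json
from cell import robot
from scipy.spatial.transform import Rotation as R
def snap(name,fn=None):
    c=robot.calibration(name); p,d=robot.snapshot(name)
    if fn: cv2.imwrite(f'pics/{fn}.png',p[:,:,::-1]); np.savez(f'pics/{fn}.npz',p=p,d=d,W=np.array(c['world_to_cam']),K=np.array([[c['fx'],0,c['cx']],[0,c['fy'],c['cy']],[0,0,1]]),D=np.array(c['dist_coeffs']))
    return p,d,c
def load(fn): return np.load(f'pics/{fn}.npz')
def ray(f,u,v):
    x,y=cv2.undistortPoints(np.array([[[u,v]]],float),f['K'],f['D'])[0,0]
    W=f['W']; Rm=W[:3,:3]; o=-Rm.T@W[:3,3]; return o,Rm.T@np.array([x,y,1])
def atz(f,u,v,z):
    o,r=ray(f,u,v); return o+r*(z-o[2])/r[2]
def atd(f,u,v):
    o,r=ray(f,u,v); return o+r*f['d'][int(v),int(u)]
def proj(f,P):
    W=f['W']; return cv2.projectPoints(np.array(P,float).reshape(-1,3),cv2.Rodrigues(W[:3,:3])[0],W[:3,3],f['K'],f['D'])[0][:,0]
def cloud(f):
    v,u=np.mgrid[0:400,0:640]; x=cv2.undistortPoints(np.stack([u,v],-1).reshape(-1,1,2).astype(float),f['K'],f['D'])[:,0]
    c=np.c_[x,np.ones(len(x))]*f['d'].reshape(-1,1); return ((c-f['W'][:3,3])@f['W'][:3,:3]).reshape(400,640,3)
def tool(target,yaw=None):
    "shift in tool axes cm to world target, from measured pose"
    s=robot.state(); q=R.from_quat(s['tcp_rot']); return np.round(q.inv().apply(np.array(target)-s['position'])*100,2)
E
python3 - <<'E'
from h import *
for n in('top','side'): snap(n,n+'0')
s=robot.state(); print(s['time_s'],s['position'],s['tcp_rot'],R.from_quat(s['tcp_rot']).as_matrix().round(2),s['grip_width'])
E
```

```text
pics
0.1 [0.16786078 0.57550405 0.230522  ] [ 1.41419491e-01  9.89949465e-01 -7.58553060e-04 -9.89607389e-05] [[-0.96  0.28 -0.  ]
 [ 0.28  0.96 -0.  ]
 [-0.   -0.   -1.  ]] 0.08553023590424344
```

View pics/top0.png

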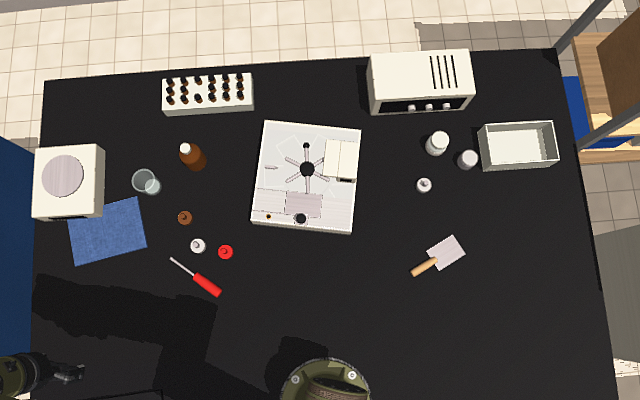

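View pics/side0.png

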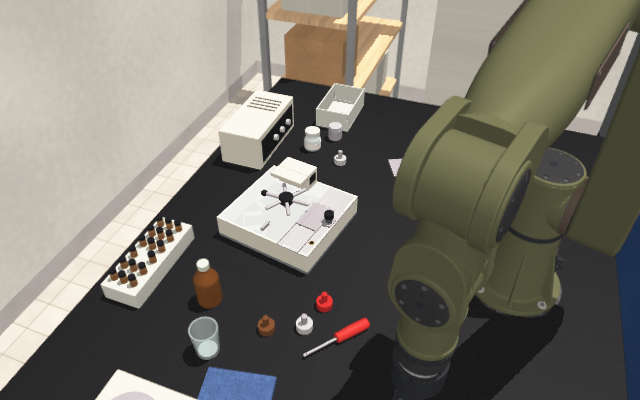

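Top view: two real (metal) cups, at (198,246) and (424,185). The brown (185,218) and red (225,252) ones are look-alikes. Turret hub is at (307,169), ball at (306,146), knob at (300,218).

```bash
python3 - <<'E'
from h import *
f=load('top0'); C=cloud(f)
m=(abs(C[:,:,2]-.066)<.006); m[:, :240]=0; m[:,370:]=0; m[:110]=0; m[245:]=0
P=C[m][:,:2].astype(np.float32); r=cv2.minAreaRect(P*1000); print(len(P),r); print(cv2.boxPoints(r))
for n,u,v,z in[('hub',307,169,.1),('ball',306,146,.09),('knob',300,218,.1005),('cupA',198,243,.045),('cupB',424,182.5,.045),('flask',187,150,.13)]: print(n,atz(f,u,v,z).round(4),atd(f,u,v).round(4))
for n,b in(('turret',(235,105,375,250)),('cups',(160,200,240,270)),('cupB',(390,150,470,220))):
    a=f['p'][b[1]:b[3],b[0]:b[2],::-1]; cv2.imwrite(f'pics/c_{n}.png',cv2.resize(a,None,fx=4,fy=4,interpolation=cv2.INTER_CUBIC))
E
```

```text
7455 ((610.4830322265625, 8.693695068359375), (270.9020690917969, 288.7933349609375), 79.80889129638672)
[[ 444.39886  -99.07194]
 [ 728.6359  -150.16872]
 [ 776.5672   116.45933]
 [ 492.33014  167.5561 ]]
hub [0.6136 0.0065 0.1   ] [0.6132 0.0065 0.1015]
ball [0.6806 0.005  0.09  ] [0.6762 0.0051 0.1036]
knob [0.4838 0.033  0.1005] [0.4834 0.033  0.103 ]
cupA [0.4437 0.3118 0.045 ] [0.4458 0.3155 0.0293]
cupB [ 0.5685 -0.313   0.045 ] [ 0.569  -0.3135  0.0428]
flask [0.6786 0.3169 0.13  ] [0.6783 0.3166 0.131 ]
```

View pics/c_turret.png

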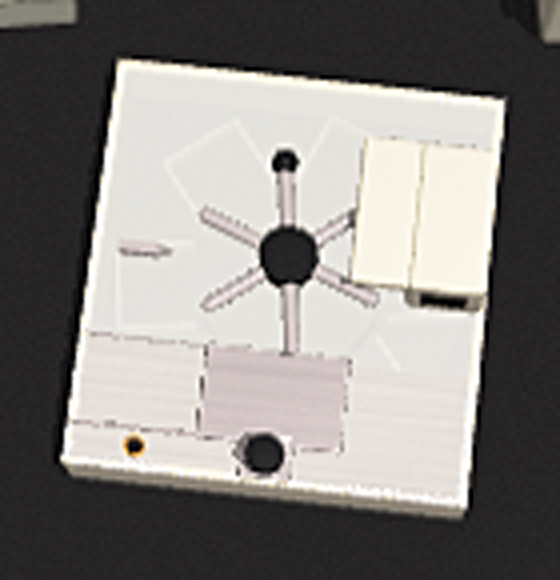

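The crop shows the ball spoke pointing up, the cover shut with its knob at the bottom centre, and the pointer on the left. The wheel is at about 0.36 and turret yaw is about -0.18. I'll move above the knob and check from there.

Request:
{"name": "send_rows", "arguments": {
  "xyz": [
    [-45.5,-43.4,1],
    [-45.5,-43.4,1],
    [-45.5,-43.4,1],
    [-45.5,-43.4,1],
    [-45.5,-43.4,1],
    [-45.5,-43.4,1],
    [-45.5,-43.4,1],
    [-45.5,-43.4,1],
    [-45.5,-43.4,1],
    [-45.5,-43.4,1],
    [-45.5,-43.4,1],
    [-45.5,-43.4,1],
    [-45.5,-43.4,1],
    [-45.5,-43.4,1],
    [-45.5,-43.4,1],
    [-45.5,-43.4,1],
    [-45.5,-43.4,1],
    [-45.5,-43.4,1],
    [-45.5,-43.4,1],
    [-45.5,-43.4,1]
  ],
  "twist": [
    [0,0,-0.105],
    [0,0,-0.105],
    [0,0,-0.105],
    [0,0,-0.105],
    [0,0,-0.105],
    [0,0,-0.105],
    [0,0,-0.105],
    [0,0,-0.105],
    [0,0,-0.105],
    [0,0,-0.105],
    [0,0,-0.105],
    [0,0,-0.105],
    [0,0,-0.105],
    [0,0,-0.105],
    [0,0,-0.105],
    [0,0,-0.105],
    [0,0,-0.105],
    [0,0,-0.105],
    [0,0,-0.105],
    [0,0,-0.105]
  ]
}}

```text
time_s: 1.77
position: [0.4826, 0.0333, 0.2213]
tcp_rot: [0.088, 0.996, 0.0, -0.0]
wrist_force: [0.4, -0.7, -0.4]
grip_width: 0.0849
grip_force: 0.0
```

```bash
python3 - <<'E'
from h import *
snap('wrist','w1'); s=robot.state(); print(s['position'],s['joint_pos'],R.from_quat(s['tcp_rot']).as_matrix().round(3).tolist())
f=load('w1'); print(f['W'].round(3)); 
for yaw in(-.178,-.2):
  ox=np.array([np.cos(yaw),np.sin(yaw)]);o=np.array([.615,.007])
  print(proj(f,[[*(o-.134*ox),.1005],[*o,.1]]))
E
```

```text
[0.48268418 0.03327588 0.22133567] [ 6.87061280e-02  1.00459622e-01 -3.35331757e-01  1.13514304e+00
  1.81608720e-04  2.45148024e-01] [[-0.984, 0.176, -0.0], [0.176, 0.984, 0.0], [0.0, 0.0, -1.0]]
[[ 0.175  0.984  0.    -0.117]
 [ 0.937 -0.167  0.306 -0.483]
 [ 0.301 -0.053 -0.952  0.228]
 [ 0.     0.     0.     1.   ]]
[[315.43826233 193.45291375]
 [315.58834505 332.03981915]]
[[319.14119509 193.49731916]
 [315.58834505 332.03981915]]
```

View pics/w1.png

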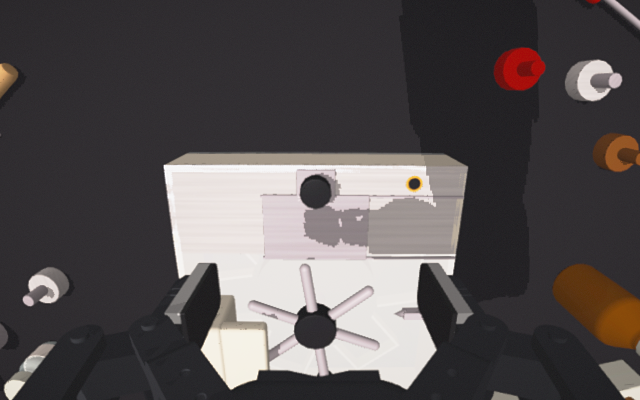

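Wrist view: knob top at (316,191), hub at (315,325), deck front edge from (165,166) to (467,167). The third row of metal things at left (45,288) is cup B.

```bash
python3 - <<'E'
from h import *
f=load('w1')
for n,u,v,z in[('hub',315,325,.1),('knob',316,191,.1005),('fl',467,167,.066),('fr',165,166,.066),('tabfront',300,170,.07),('hole',414.5,184,.066),('cover corner near',262,195,.07),('cover corner',369.5,197,.07),('cupA',612,80,.045),('cupB',32,297,.045),('ptr tip',395,314,.07)]: print(n,atz(f,u,v,z).round(4))
C=cloud(f); m=(abs(C[:,:,2]-.066)<.004); m[:150]=0;m[260:]=0; P=C[m]; print(len(P))
# yaw from front edge: first row per column
us=np.arange(190,450,4); vs=np.array([np.where(abs(C[:,u,2]-.066)<.004)[0].min() for u in us]); E=np.array([atz(f,u,v,.066)[:2] for u,v in zip(us,vs)])
d=np.polyfit(E[:,1],E[:,0],1); print('yaw',np.arctan(-d[0]),'front x at y=.03',np.polyval(d,.03), np.abs(np.polyval(d,E[:,1])-E[:,0]).max())
E
```

```text
hub [0.6071 0.0079 0.1   ]
knob [0.4812 0.0315 0.1005]
fl [0.4928 0.1658 0.066 ]
fr [ 0.4447 -0.0986  0.066 ]
tabfront [0.4688 0.0194 0.07  ]
hole [0.5002 0.1177 0.066 ]
cover corner near [ 0.4852 -0.0183  0.07  ]
cover corner [0.5039 0.0758 0.07  ]
cupA [0.4394 0.317  0.045 ]
cupB [ 0.5636 -0.3116  0.045 ]
ptr tip [0.6316 0.0854 0.07  ]
20165
yaw -0.18015741284271736 front x at y=.03 0.4668288532859999 0.0006854514104207565
```

Request:
{"name": "send_rows", "arguments": {
  "xyz": [
    [0,-0.2,4],
    [0,-0.2,8],
    [0,-0.2,11],
    [0,-0.2,13],
    [0,-0.2,14],
    [0,-0.2,14.5],
    [0,-0.2,14.5],
    [0,-0.2,14.5]
  ],
  "twist": [
    [0,0,0],
    [0,0,0],
    [0,0,0],
    [0,0,0],
    [0,0,0],
    [0,0,0],
    [0,0,0],
    [0,0,0]
  ]
}}

```text
time_s: 2.48
position: [0.4838, 0.0304, 0.0774]
tcp_rot: [0.089, 0.996, 0.0, 0.001]
wrist_force: [-0.1, -0.7, 0.0]
grip_width: 0.0856
grip_force: 0.0
```

Request:
{"name": "send_rows", "arguments": {
  "xyz": [
    [0,0,0],
    [0,0,0],
    [0,0,0],
    [0,0,0],
    [0,0,0],
    [0,0,0],
    [0,0,0],
    [0,0,0],
    [0,0,0],
    [0,0,0],
    [0,0,0],
    [0,0,0]
  ],
  "twist": [
    [0,0,0],
    [0,0,0],
    [0,0,0],
    [0,0,0],
    [0,0,0],
    [0,0,0],
    [0,0,0],
    [0,0,0],
    [0,0,0],
    [0,0,0],
    [0,0,0],
    [0,0,0]
  ],
  "gripper": -1,
  "newtons": 40
}}

```text
time_s: 3.48
position: [0.4833, 0.0304, 0.0769]
tcp_rot: [0.089, 0.996, 0.001, 0.0]
wrist_force: [-1.1, 2.3, 6.8]
grip_width: 0.0246
grip_force: 39.0
```

Request:
{"name": "send_rows", "arguments": {
  "xyz": [
    [0,0,-0.3],
    [0,0,-0.6],
    [0,0,-0.9],
    [0,0,-1.1],
    [0,0,-1.1],
    [0,0,-1.1],
    [0,0,-1.1],
    [0,0,-1.1]
  ],
  "twist": [
    [0,0,0],
    [0,0,0],
    [0,0,0],
    [0,0,0],
    [0,0,0],
    [0,0,0],
    [0,0,0],
    [0,0,0]
  ]
}}

```text
time_s: 4.15
position: [0.4832, 0.0303, 0.0872]
tcp_rot: [0.089, 0.996, 0.0, 0.0]
wrist_force: [3.4, 5.3, -6.3]
grip_width: 0.0247
grip_force: 39.5
```

Request:
{"name": "send_rows", "arguments": {
  "xyz": [
    [0,0.7,0],
    [0,1.6,0],
    [0,2.5,0],
    [0,3.4,0],
    [0,4.3,0],
    [0,5.2,0],
    [0,6.1,0],
    [0,7,0],
    [0,7.8,0],
    [0,8.4,0],
    [0,8.8,0],
    [0,8.9,0],
    [0,8.9,0],
    [0,8.9,0]
  ],
  "twist": [
    [0,0,0],
    [0,0,0],
    [0,0,0],
    [0,0,0],
    [0,0,0],
    [0,0,0],
    [0,0,0],
    [0,0,0],
    [0,0,0],
    [0,0,0],
    [0,0,0],
    [0,0,0],
    [0,0,0],
    [0,0,0]
  ]
}}

```text
time_s: 5.32
position: [0.499, 0.1172, 0.0872]
tcp_rot: [0.089, 0.996, -0.001, 0.0]
wrist_force: [5.1, -5.2, -5.6]
grip_width: 0.0241
grip_force: 39.9
```

Request:
{"name": "send_rows", "arguments": {
  "xyz": [
    [0,0,0.4],
    [0,0,0.8],
    [0,0,1.0],
    [0,0,1.0],
    [0,0,1.0]
  ],
  "twist": [
    [0,0,0],
    [0,0,0],
    [0,0,0],
    [0,0,0],
    [0,0,0]
  ]
}}

```text
time_s: 5.73
position: [0.499, 0.1172, 0.0774]
tcp_rot: [0.089, 0.996, -0.001, 0.0]
wrist_force: [4.4, -5.1, -3.2]
grip_width: 0.0244
grip_force: 40.3
```

Request:
{"name": "send_rows", "arguments": {
  "xyz": [
    [0,0,0],
    [0,0,0],
    [0,0,0],
    [0,0,0],
    [0,0,-3],
    [0,0,-7],
    [0,0,-11],
    [0,0,-15],
    [0,0,-15],
    [0,0,-15]
  ],
  "twist": [
    [0,0,0],
    [0,0,0],
    [0,0,0],
    [0,0,0],
    [0,0,0],
    [0,0,0],
    [0,0,0],
    [0,0,0],
    [0,0,0],
    [0,0,0]
  ],
  "gripper": 1
}}

```text
time_s: 6.57
position: [0.5005, 0.1183, 0.2303]
tcp_rot: [0.089, 0.996, 0.001, 0.003]
wrist_force: [-0.6, 0.7, -0.8]
grip_width: 0.0853
grip_force: 0.0
```

```bash
python3 - <<'E'
from h import *
snap('wrist','w2');snap('top','t2');snap('side','s2'); s=robot.state(); print(s['time_s'],s['position'])
a=load('t2')['p'][105:250,190:375,::-1]; b=load('s2')['p'][140:280,200:385,::-1]
cv2.imwrite('pics/v2.png',np.vstack([cv2.resize(x,None,fx=2.2,fy=2.0) for x in(a,b)]))
E
```

```text
6.7167 [0.49779389 0.11752473 0.22614653]
```

View pics/v2.png

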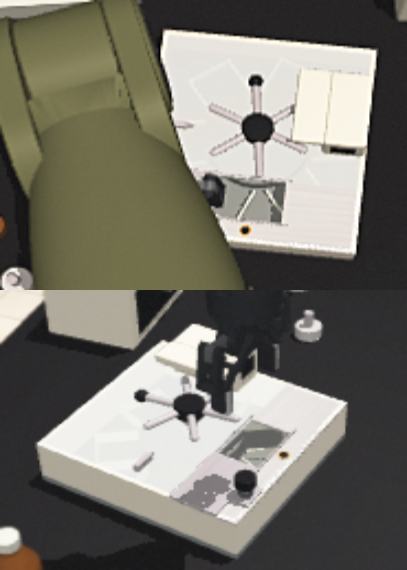

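Cover is fully open. Next I work out the wheel angle, then the arc moves to grip a spoke and turn it.

```bash
cat >> h.py <<'E'
YAW=-.18; O=np.array([.615,.0068])
def T(x,y): c,s=np.cos(YAW),np.sin(YAW); return O+np.array([c*x-s*y,s*x+c*y])
def arc(a0,a1,r,n,pre=0.0):
    "rows from the current commanded pose at spoke turret-angle a0 (deg) to a1 cw, fingers straddling the spoke; tool x radial"
    s=robot.state(); q=R.from_quat(s['tcp_rot']); p0=np.r_[T(r*np.cos(np.radians(a0)),r*np.sin(np.radians(a0))),0]
    for a in np.linspace(a0,a1,n+1)[1:]:
        p=np.r_[T(r*np.cos(np.radians(a)),r*np.sin(np.radians(a))),0]; print((q.inv().apply(p-p0)*100).round(1).tolist(),[0,0,round(np.radians(a0-a),3)])
E
python3 - <<'E'
from h import *
f=load('top0')
for u,v,k in((306.2,145.2,0),(285.75,158,60),(286.75,181.5,120),(307,193.75,180),(329.5,180,-60)):
    p=atz(f,u,v,.09)[:2]-O; a=np.degrees(np.arctan2(p[1],p[0])-YAW); print(k,a, 30+k-a, np.hypot(*p))
f=load('w2')
s=robot.state(); print(s['joint_pos'])
for a in(129.3,189.3):
  print(a,[T(r*np.cos(np.radians(a)),r*np.sin(np.radians(a))).round(4) for r in(.05,)])
E
```

```text
0 8.23822830318247 21.76177169681753 0.06789293443268343
60 67.10179867268346 22.898201327316542 0.06518943160183495
120 128.13842092975963 21.861579070240367 0.0626949089030542
180 186.80404584997012 23.195954150029877 0.06623097772135524
-60 -109.31775061480892 79.31775061480892 0.06659930056413262
[ 2.31710322e-01  1.51551188e-01 -2.65385404e-01  1.15596555e+00
  2.09333658e-04  4.10391789e-01]
129.3 [array([0.5908, 0.0505])]
189.3 [array([0.565 , 0.0077])]
```

Request:
{"name": "send_rows", "arguments": {
  "xyz": [
    [-4,-2,0],
    [-8,-4,0],
    [-10.6,-5,0],
    [-10.6,-5,0],
    [-10.6,-5,0],
    [-10.6,-5,0],
    [-10.6,-5,0],
    [-10.6,-5,0],
    [-10.6,-5,0],
    [-10.6,-5,0],
    [-10.6,-5,0],
    [-10.6,-5,0]
  ],
  "twist": [
    [0,0,0.12],
    [0,0,0.24],
    [0,0,0.36],
    [0,0,0.48],
    [0,0,0.6],
    [0,0,0.72],
    [0,0,0.84],
    [0,0,0.915],
    [0,0,0.915],
    [0,0,0.915],
    [0,0,0.915],
    [0,0,0.915]
  ],
  "gripper": -0.3,
  "newtons": 20
}}

```text
time_s: 7.72
position: [0.5938, 0.0495, 0.2267]
tcp_rot: [0.519, 0.855, -0.0, -0.0]
wrist_force: [-0.4, 0.2, 0.4]
grip_width: 0.03
grip_force: 0.0
```

```bash
python3 - <<'E'
from h import *
s=robot.state(); M=R.from_quat(s['tcp_rot']).as_matrix(); print(s['position'],s['grip_width'],s['joint_pos'][5],np.degrees(np.arctan2(M[1,0],M[0,0])-YAW))
a=np.radians(127.6); print(tool([*T(.048*np.cos(a),.048*np.sin(a)),.075]))
snap('wrist','w3')
E
```

```text
[0.59379819 0.04953465 0.2267225 ] 0.030009421382236258 1.175605522533318 127.72477945506945
[ 0.02 -0.06 15.17]
```

View pics/w3.png

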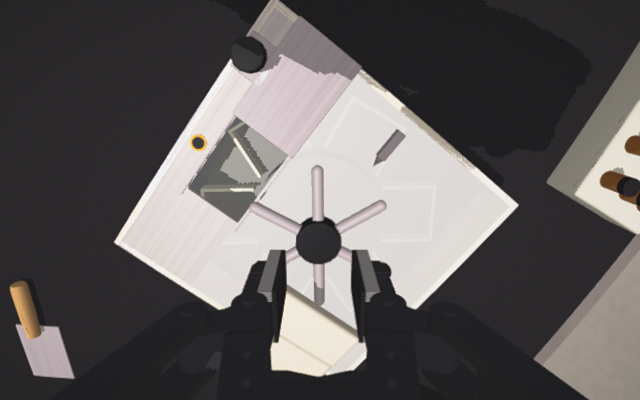

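The spoke at (317,190) lies on the fingers' centre line, so I descend and grip.

Request:
{"name": "send_rows", "arguments": {
  "xyz": [
    [0,-0.1,4],
    [0,-0.1,8],
    [0,-0.1,11],
    [0,-0.1,13],
    [0,-0.1,14.3],
    [0,-0.1,15.1],
    [0,-0.1,15.1],
    [0,-0.1,15.1]
  ],
  "twist": [
    [0,0,0],
    [0,0,0],
    [0,0,0],
    [0,0,0],
    [0,0,0],
    [0,0,0],
    [0,0,0],
    [0,0,0]
  ]
}}

```text
time_s: 8.43
position: [0.5934, 0.0491, 0.0766]
tcp_rot: [0.52, 0.854, 0.0, 0.0]
wrist_force: [0.4, 0.4, 0.4]
grip_width: 0.03
grip_force: 0.0
```

Request:
{"name": "send_rows", "arguments": {
  "xyz": [
    [0,0,0],
    [0,0,0],
    [0,0,0],
    [0,0,0],
    [0,0,0],
    [0,0,0]
  ],
  "twist": [
    [0,0,0],
    [0,0,0],
    [0,0,0],
    [0,0,0],
    [0,0,0],
    [0,0,0]
  ],
  "gripper": -1
}}

```text
time_s: 8.93
position: [0.5941, 0.0491, 0.0777]
tcp_rot: [0.52, 0.854, 0.001, 0.001]
wrist_force: [-1.4, -0.1, 7.2]
grip_width: 0.0091
grip_force: 20.1
```

```bash
python3 - <<'E'
from h import *
s=robot.state(); print(s['position'],s['grip_width'],s['wrist_force'],s['torque'])
arc(127.6,90,.048,8)
E
```

```text
[0.59413031 0.04907381 0.07768725] 0.009148379400776578 [-1.43523461 -0.07021985  7.23667206] [-0.08018709  0.39217824 -0.06655624]
[-0.0, 0.4, 0.0] [0, 0, np.float64(0.082)]
[-0.1, 0.8, 0.0] [0, 0, np.float64(0.164)]
[-0.1, 1.2, 0.0] [0, 0, np.float64(0.246)]
[-0.3, 1.5, 0.0] [0, 0, np.float64(0.328)]
[-0.4, 1.9, 0.0] [0, 0, np.float64(0.41)]
[-0.6, 2.3, 0.0] [0, 0, np.float64(0.492)]
[-0.8, 2.6, 0.0] [0, 0, np.float64(0.574)]
[-1.0, 2.9, 0.0] [0, 0, np.float64(0.656)]
```

Request:
{"name": "send_rows", "arguments": {
  "xyz": [
    [0,0.4,0],
    [-0.1,0.8,0],
    [-0.1,1.2,0],
    [-0.3,1.5,0],
    [-0.4,1.9,0],
    [-0.6,2.3,0],
    [-0.8,2.6,0],
    [-1.0,2.9,0],
    [-1.0,2.9,0],
    [-1.0,2.9,0]
  ],
  "twist": [
    [0,0,0.082],
    [0,0,0.164],
    [0,0,0.246],
    [0,0,0.328],
    [0,0,0.41],
    [0,0,0.492],
    [0,0,0.574],
    [0,0,0.656],
    [0,0,0.656],
    [0,0,0.656]
  ]
}}

```text
time_s: 9.77
position: [0.6251, 0.0534, 0.0777]
tcp_rot: [0.768, 0.641, 0.001, 0.001]
wrist_force: [-0.1, -0.9, 5.8]
grip_width: 0.0091
grip_force: 20.3
```

Request:
{"name": "send_rows", "arguments": {
  "xyz": [
    [0,0,0],
    [0,0,0],
    [0,0,0],
    [0,0,-4],
    [0,0,-8],
    [0,0,-12],
    [0,0,-15],
    [0,0,-15],
    [0,0,-15]
  ],
  "twist": [
    [0,0,0],
    [0,0,0],
    [0,0,0],
    [0,0,0],
    [0,0,0],
    [0,0,0],
    [0,0,0],
    [0,0,0],
    [0,0,0]
  ],
  "gripper": -0.3
}}

```text
time_s: 10.52
position: [0.6251, 0.0537, 0.2286]
tcp_rot: [0.767, 0.641, 0.002, 0.001]
wrist_force: [-0.7, 0.0, -1.4]
grip_width: 0.0299
grip_force: 0.0
```

```bash
python3 - <<'E'
from h import *
snap('wrist','w4'); snap('top','t4'); s=robot.state(); M=R.from_quat(s['tcp_rot']).as_matrix(); print(s['position'],s['joint_pos'],np.degrees(np.arctan2(M[1,0],M[0,0])-YAW))
f=load('w4'); p=f['p'].copy()
for k in range(6):
    a=np.radians(90+60*k); q=proj(f,[[*T(.065*np.cos(a),.065*np.sin(a)),.09]])[0]
    cv2.circle(p,tuple(int(x) for x in q),3,(255,0,0),1)
q=proj(f,[[*T(-.092,0),.014]])[0]; cv2.circle(p,tuple(int(x) for x in q),4,(255,0,0),1)
cv2.imwrite('pics/w4b.png',p[:,:,::-1])
E
```

```text
[0.62300233 0.05347357 0.22523492] [8.55959248e-02 3.65207663e-01 1.12299663e-02 1.21828137e+00
 4.96559128e-05 1.83531260e+00] 90.06187105020221
```

View pics/w4b.png

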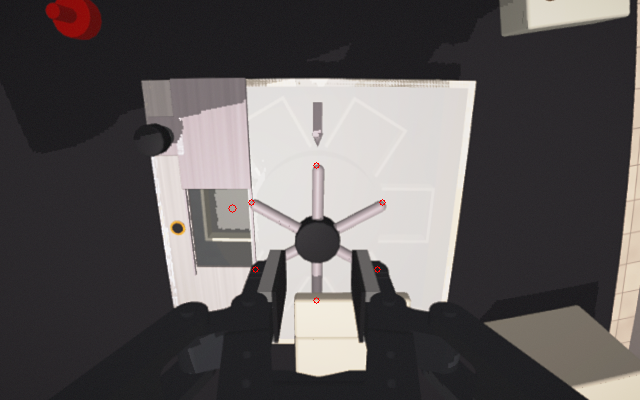

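The wheel stands square, with the predicted spoke tips on the real ones, and the pocket is visible at (232,209). On to cup A.

Request:
{"name": "send_rows", "arguments": {
  "xyz": [
    [2,-2,0],
    [4.5,-4.5,0],
    [7,-7,0],
    [9.5,-9.5,0],
    [12,-12,0],
    [14.5,-14.5,0],
    [17,-17,0],
    [19.5,-19.5,1],
    [22.4,-22.5,2],
    [22.4,-22.5,4.5],
    [22.4,-22.5,4.5],
    [22.4,-22.5,4.5],
    [22.4,-22.5,4.5],
    [22.4,-22.5,4.5],
    [22.4,-22.5,4.5],
    [22.4,-22.5,4.5],
    [22.4,-22.5,4.5]
  ],
  "twist": [
    [0,0,-0.12],
    [0,0,-0.24],
    [0,0,-0.36],
    [0,0,-0.48],
    [0,0,-0.6],
    [0,0,-0.72],
    [0,0,-0.84],
    [0,0,-0.96],
    [0,0,-1.08],
    [0,0,-1.2],
    [0,0,-1.32],
    [0,0,-1.44],
    [0,0,-1.57],
    [0,0,-1.57],
    [0,0,-1.57],
    [0,0,-1.57],
    [0,0,-1.57]
  ],
  "gripper": -0.06
}}

```text
time_s: 12.03
position: [0.4419, 0.3137, 0.1808]
tcp_rot: [0.091, 0.996, -0.0, -0.0]
wrist_force: [-0.3, 0.1, -0.5]
grip_width: 0.04
grip_force: 0.0
```

```bash
python3 - <<'E'
from h import *
snap('wrist','w5');s=robot.state(); print(s['position'],s['tcp_rot'],s['joint_pos'][5],proj(load('w5'),[[*s['position'][:2],.045]]))
E
```

```text
[0.44201045 0.31375112 0.18097781] [ 9.07140254e-02  9.95876945e-01 -1.67108182e-04 -2.17641096e-04] 0.7989510795688198 [[318.70717236 187.22711646]]
```

View pics/w5.png

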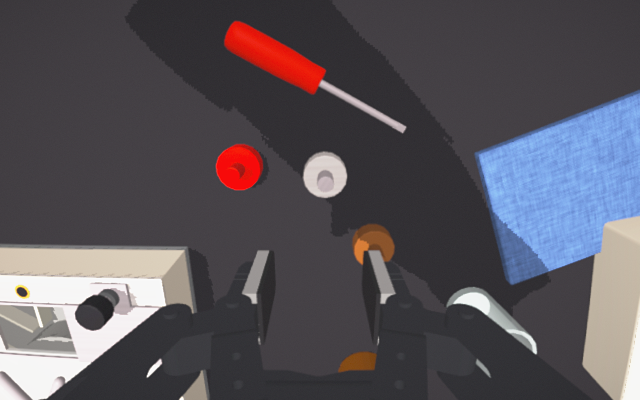

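Cup A's post top is at (325,182), red cup at (239,168), brown cup at (372,243).

```bash
python3 - <<'E'
from h import *
f=load('w5'); q=R.from_quat(robot.state()['tcp_rot']); p0=robot.state()['position']
for n,u,v,z in(('A',325,182,.045),('Abody',325,175.5,.02),('red',239,167,.03),('brown',374,243,.02),('driver',405,129,.005)):
    p=atz(f,u,v,z); print(n,p.round(4),(q.inv().apply(p-p0)*100).round(2))
E
```

```text
A [0.4385 0.3197 0.045 ] [ 0.45  0.53 13.6 ]
Abody [0.4392 0.3201 0.02  ] [ 0.38  0.58 16.1 ]
red [0.4157 0.2482 0.03  ] [ 1.4  -6.92 15.1 ]
brown [0.5135 0.3548 0.02  ] [-6.29  5.34 16.09]
driver [0.413  0.3993 0.005 ] [ 4.39  7.9  17.6 ]
```

Request:
{"name": "send_rows", "arguments": {
  "xyz": [
    [0.4,0.55,4],
    [0.4,0.55,8],
    [0.4,0.55,11],
    [0.4,0.55,13.5],
    [0.4,0.55,15],
    [0.4,0.55,15.6],
    [0.4,0.55,15.6],
    [0.4,0.55,15.6]
  ],
  "twist": [
    [0,0,0],
    [0,0,0],
    [0,0,0],
    [0,0,0],
    [0,0,0],
    [0,0,0],
    [0,0,0],
    [0,0,0]
  ]
}}

```text
time_s: 12.75
position: [0.4396, 0.3203, 0.0259]
tcp_rot: [0.09, 0.996, 0.0, 0.0]
wrist_force: [-0.0, 0.4, -0.2]
grip_width: 0.0401
grip_force: 0.0
```

Request:
{"name": "send_rows", "arguments": {
  "xyz": [
    [0,0,0],
    [0,0,0],
    [0,0,0],
    [0,0,0],
    [0,0,0],
    [0,0,0],
    [0,0,0]
  ],
  "twist": [
    [0,0,0],
    [0,0,0],
    [0,0,0],
    [0,0,0],
    [0,0,0],
    [0,0,0],
    [0,0,0]
  ],
  "gripper": -1,
  "newtons": 30
}}

```text
time_s: 13.33
position: [0.4402, 0.3207, 0.0266]
tcp_rot: [0.09, 0.996, 0.001, 0.001]
wrist_force: [-0.5, -1.3, 6.3]
grip_width: 0.0129
grip_force: 30.4
```

Request:
{"name": "send_rows", "arguments": {
  "xyz": [
    [0,0,-2],
    [0,0,-6],
    [0,0,-10],
    [0,0,-14],
    [0,0,-15],
    [0,0,-15],
    [0,0,-15]
  ],
  "twist": [
    [0,0,0],
    [0,0,0],
    [0,0,0],
    [0,0,0],
    [0,0,0],
    [0,0,0],
    [0,0,0]
  ]
}}

```text
time_s: 13.92
position: [0.4393, 0.3202, 0.1754]
tcp_rot: [0.09, 0.996, 0.0, 0.0]
wrist_force: [0.6, 0.1, -0.9]
grip_width: 0.0128
grip_force: 29.8
```

```bash
python3 - <<'E'
from h import *
s=robot.state(); print(s['position'],s['grip_width'],s['wrist_force']); print(T(-.092,0),tool([*T(-.092,0),.175]))
M=R.from_quat(s['tcp_rot']).as_matrix(); print(np.degrees(np.arctan2(M[1,0],M[0,0])-YAW))
E
```

```text
[0.43930383 0.32022008 0.17544138] 0.012755031875359434 [ 0.61326377  0.13076143 -0.86977303]
[0.52448638 0.02327072] [-13.69 -27.69   0.03]
180.0114385148884
```

Request:
{"name": "send_rows", "arguments": {
  "xyz": [
    [-1,-2,0],
    [-2,-4.5,0],
    [-3.5,-7.5,0],
    [-5,-10.5,0],
    [-7,-14,0],
    [-9,-18,0],
    [-11,-22,0],
    [-12.5,-25,0],
    [-13.5,-27,0],
    [-13.7,-27.7,0],
    [-13.7,-27.7,0],
    [-13.7,-27.7,0],
    [-13.7,-27.7,0],
    [-13.7,-27.7,0],
    [-13.7,-27.7,0]
  ],
  "twist": [
    [0,0,0],
    [0,0,0],
    [0,0,0],
    [0,0,0],
    [0,0,0],
    [0,0,0],
    [0,0,0],
    [0,0,0],
    [0,0,0],
    [0,0,0],
    [0,0,0],
    [0,0,0],
    [0,0,0],
    [0,0,0],
    [0,0,0]
  ]
}}

```text
time_s: 15.17
position: [0.5241, 0.0243, 0.1751]
tcp_rot: [0.089, 0.996, 0.0, -0.0]
wrist_force: [0.1, 0.3, -1.6]
grip_width: 0.0125
grip_force: 29.7
```

```bash
python3 - <<'E'
from h import *
s=robot.state(); print(s['position'],tool([*T(-.092,0),.041])); snap('wrist','w6')
p=load('w6')['p'].copy(); f=load('w6')
for x,y in((-64,42),(-64,-42),(-120,42),(-120,-42)):
    q=proj(f,[[*T(x/1e3,y/1e3),.066]])[0]; cv2.circle(p,tuple(int(a) for a in q),2,(255,0,0),-1)
cv2.imwrite('pics/w6b.png',p[:,:,::-1])
E
```

```text
[0.52405564 0.02431672 0.17510084] [-0.07 -0.1  13.41]
```

View pics/w6b.png

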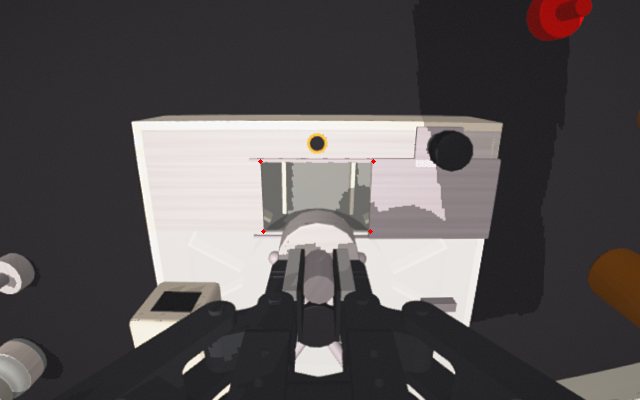

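The hatch corners match and the cup is held straight, so I lower it.

Request:
{"name": "send_rows", "arguments": {
  "xyz": [
    [-0.1,-0.1,3],
    [-0.1,-0.1,6],
    [-0.1,-0.1,9],
    [-0.1,-0.1,11],
    [-0.1,-0.1,12.5],
    [-0.1,-0.1,13.2],
    [-0.1,-0.1,13.5],
    [-0.1,-0.1,13.5]
  ],
  "twist": [
    [0,0,0],
    [0,0,0],
    [0,0,0],
    [0,0,0],
    [0,0,0],
    [0,0,0],
    [0,0,0],
    [0,0,0]
  ]
}}

```text
time_s: 15.88
position: [0.5249, 0.0224, 0.041]
tcp_rot: [0.089, 0.996, 0.0, -0.0]
wrist_force: [0.4, -0.4, -0.7]
grip_width: 0.0127
grip_force: 29.7
```

Request:
{"name": "send_rows", "arguments": {
  "xyz": [
    [0,0,0.1],
    [0,0,0.1],
    [0,0,0.1]
  ],
  "twist": [
    [0,0,0],
    [0,0,0],
    [0,0,0]
  ]
}}

```text
time_s: 16.13
position: [0.5259, 0.0223, 0.0406]
tcp_rot: [0.09, 0.996, 0.0, 0.001]
wrist_force: [-2.0, -0.3, 4.6]
grip_width: 0.013
grip_force: 30.2
```

Request:
{"name": "send_rows", "arguments": {
  "xyz": [
    [0,0,0],
    [0,0,0],
    [0,0,0],
    [0,0,0],
    [0,0,-2],
    [0,0,-5],
    [0,0,-9],
    [0,0,-13],
    [0,0,-16],
    [0,0,-16],
    [0,0,-16]
  ],
  "twist": [
    [0,0,0],
    [0,0,0],
    [0,0,0],
    [0,0,0],
    [0,0,0],
    [0,0,0],
    [0,0,0],
    [0,0,0],
    [0,0,0],
    [0,0,0],
    [0,0,0]
  ],
  "gripper": -0.4
}}

```text
time_s: 17.05
position: [0.5269, 0.022, 0.2015]
tcp_rot: [0.09, 0.996, 0.0, 0.002]
wrist_force: [0.2, 0.5, -0.4]
grip_width: 0.0258
grip_force: 0.0
```

```bash
python3 - <<'E'
from h import *
s=robot.state(); p=s['position'];print(p); snap('wrist','w7')
a=np.radians(150); print('spoke150',tool([*T(.048*np.cos(a),.048*np.sin(a)),p[2]]))
E
```

```text
[0.52692723 0.02195522 0.20150507]
spoke150 [-4.91  2.51 -0.18]
```

View pics/w7.png

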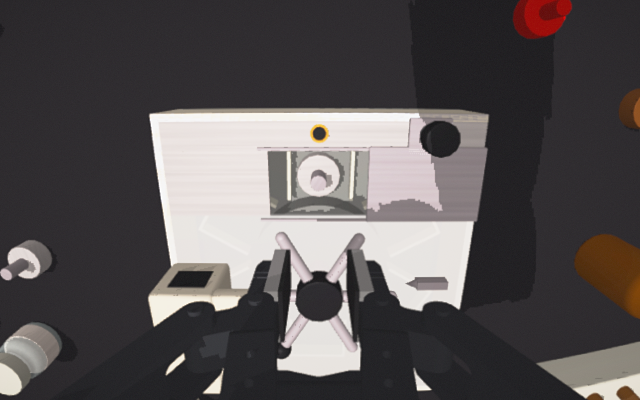

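Cup A stands upright in the pocket at (318,172). Now grip the spoke at 150° and index 60°.

Request:
{"name": "send_rows", "arguments": {
  "xyz": [
    [-2,1,0],
    [-4,2,0],
    [-5,2.5,0],
    [-5,2.5,0],
    [-5,2.5,0],
    [-5,2.5,3],
    [-5,2.5,7],
    [-5,2.5,10],
    [-5,2.5,11.7],
    [-5,2.5,12.6],
    [-5,2.5,12.6],
    [-5,2.5,12.6]
  ],
  "twist": [
    [0,0,0.12],
    [0,0,0.24],
    [0,0,0.36],
    [0,0,0.48],
    [0,0,0.524],
    [0,0,0.524],
    [0,0,0.524],
    [0,0,0.524],
    [0,0,0.524],
    [0,0,0.524],
    [0,0,0.524],
    [0,0,0.524]
  ],
  "gripper": -0.3,
  "newtons": 20
}}

```text
time_s: 18.1
position: [0.5783, 0.0375, 0.0727]
tcp_rot: [0.345, 0.939, -0.0, -0.001]
wrist_force: [-0.1, -0.3, 0.4]
grip_width: 0.03
grip_force: 0.0
```

Request:
{"name": "send_rows", "arguments": {
  "xyz": [
    [0,0,0],
    [0,0,0],
    [0,0,0],
    [0,0,0],
    [0,0,0],
    [0,0,0]
  ],
  "twist": [
    [0,0,0],
    [0,0,0],
    [0,0,0],
    [0,0,0],
    [0,0,0],
    [0,0,0]
  ],
  "gripper": -1
}}

```text
time_s: 18.6
position: [0.5801, 0.0376, 0.0747]
tcp_rot: [0.345, 0.939, 0.001, 0.001]
wrist_force: [-0.6, 0.2, 6.9]
grip_width: 0.0093
grip_force: 20.0
```

```bash
python3 - <<'E'
from h import *
s=robot.state(); print(s['position'],s['grip_width'],s['wrist_force']); p=s['position'][:2]-O; print(np.hypot(*p),np.degrees(np.arctan2(p[1],p[0])-YAW))
arc(150,90,.048,14)
E
```

```text
[0.58010604 0.03763661 0.07471046] 0.009253564406131919 [-0.60047006  0.20544079  6.88294387]
0.04656699311395787 148.84544742366649
[-0.0, 0.4, 0.0] [0, 0, np.float64(0.075)]
[-0.1, 0.7, 0.0] [0, 0, np.float64(0.15)]
[-0.1, 1.1, 0.0] [0, 0, np.float64(0.224)]
[-0.2, 1.4, 0.0] [0, 0, np.float64(0.299)]
[-0.3, 1.8, 0.0] [0, 0, np.float64(0.374)]
[-0.5, 2.1, 0.0] [0, 0, np.float64(0.449)]
[-0.6, 2.4, 0.0] [0, 0, np.float64(0.524)]
[-0.8, 2.7, 0.0] [0, 0, np.float64(0.598)]
[-1.0, 3.0, 0.0] [0, 0, np.float64(0.673)]
[-1.3, 3.3, 0.0] [0, 0, np.float64(0.748)]
[-1.5, 3.5, 0.0] [0, 0, np.float64(0.823)]
[-1.8, 3.8, 0.0] [0, 0, np.float64(0.898)]
[-2.1, 4.0, 0.0] [0, 0, np.float64(0.972)]
[-2.4, 4.2, 0.0] [0, 0, np.float64(1.047)]
```

Request:
{"name": "send_rows", "arguments": {
  "xyz": [
    [0,0.4,0],
    [-0.1,0.7,0],
    [-0.1,1.1,0],
    [-0.2,1.4,0],
    [-0.3,1.8,0],
    [-0.5,2.1,0],
    [-0.6,2.4,0],
    [-0.8,2.7,0],
    [-1.0,3.0,0],
    [-1.3,3.3,0],
    [-1.5,3.5,0],
    [-1.8,3.8,0],
    [-2.1,4.0,0],
    [-2.4,4.2,0],
    [-2.4,4.2,0],
    [-2.4,4.2,0]
  ],
  "twist": [
    [0,0,0.075],
    [0,0,0.15],
    [0,0,0.224],
    [0,0,0.299],
    [0,0,0.374],
    [0,0,0.449],
    [0,0,0.524],
    [0,0,0.598],
    [0,0,0.673],
    [0,0,0.748],
    [0,0,0.823],
    [0,0,0.898],
    [0,0,0.972],
    [0,0,1.047],
    [0,0,1.047],
    [0,0,1.047]
  ]
}}

```text
time_s: 19.93
position: [0.6254, 0.0529, 0.0747]
tcp_rot: [0.768, 0.64, 0.0, 0.001]
wrist_force: [0.2, -3.9, 6.8]
grip_width: 0.0092
grip_force: 20.5
```

Request:
{"name": "send_rows", "arguments": {
  "xyz": [
    [0,0,0],
    [0,0,0],
    [0,0,0],
    [0,0,-4],
    [0,0,-8],
    [0,0,-12],
    [0,0,-15],
    [0,0,-15],
    [0,0,-15]
  ],
  "twist": [
    [0,0,0],
    [0,0,0],
    [0,0,0],
    [0,0,0],
    [0,0,0],
    [0,0,0],
    [0,0,0],
    [0,0,0],
    [0,0,0]
  ],
  "gripper": -0.3
}}

```text
time_s: 20.68
position: [0.6258, 0.0543, 0.2256]
tcp_rot: [0.768, 0.641, 0.002, 0.001]
wrist_force: [-0.1, 0.3, -0.6]
grip_width: 0.0297
grip_force: 0.0
```

```bash
python3 - <<'E'
from h import *
snap('wrist','w8'); snap('top','t8'); s=robot.state(); M=R.from_quat(s['tcp_rot']).as_matrix(); print(s['position'],s['joint_pos'],np.degrees(np.arctan2(M[1,0],M[0,0])-YAW))
f=load('w8'); p=f['p'].copy()
for k in range(6):
    a=np.radians(90+60*k); q=proj(f,[[*T(.065*np.cos(a),.065*np.sin(a)),.09]])[0]
    cv2.circle(p,tuple(int(x) for x in q),3,(255,0,0),1)
t=load('t8')['p'][100:280,180:460]
cv2.imwrite('pics/w8b.png',np.vstack([p[80:300,80:640],cv2.resize(t,(560,360))])[:,:,::-1])
print(tool([.566,-.3125,.18]))
E
```

```text
[0.62370386 0.05409938 0.22221289] [8.64730540e-02 3.67819061e-01 8.07538815e-03 1.21260507e+00
 9.32261115e-05 1.83710709e+00] 90.00930805791376
[-37.1    0.89   4.23]
```

View pics/w8b.png

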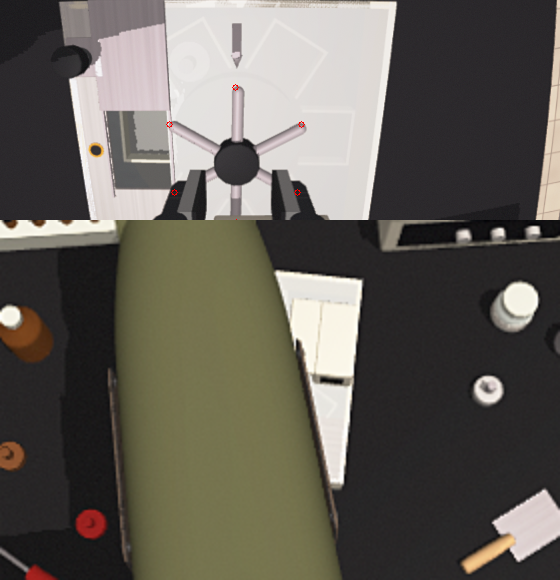

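The wheel is square again, cup A is visible through the window, and cup B is unmoved at top pixel (424,184). Going to B.

Request:
{"name": "send_rows", "arguments": {
  "xyz": [
    [-2,0,0],
    [-5,0.2,0],
    [-9,0.3,0],
    [-13,0.4,0],
    [-17,0.5,0],
    [-21,0.6,0],
    [-25,0.7,0],
    [-29,0.8,0],
    [-33,0.9,1],
    [-36,0.9,2],
    [-37.1,0.9,4.2],
    [-37.1,0.9,4.2],
    [-37.1,0.9,4.2],
    [-37.1,0.9,4.2],
    [-37.1,0.9,4.2],
    [-37.1,0.9,4.2],
    [-37.1,0.9,4.2]
  ],
  "twist": [
    [0,0,-0.12],
    [0,0,-0.24],
    [0,0,-0.36],
    [0,0,-0.48],
    [0,0,-0.6],
    [0,0,-0.72],
    [0,0,-0.84],
    [0,0,-0.96],
    [0,0,-1.08],
    [0,0,-1.2],
    [0,0,-1.32],
    [0,0,-1.44],
    [0,0,-1.57],
    [0,0,-1.57],
    [0,0,-1.57],
    [0,0,-1.57],
    [0,0,-1.57]
  ],
  "gripper": -0.06
}}

```text
time_s: 22.2
position: [0.5668, -0.3122, 0.181]
tcp_rot: [0.091, 0.996, 0.0, -0.0]
wrist_force: [0.7, -0.1, -0.7]
grip_width: 0.0401
grip_force: 0.0
```

```bash
python3 - <<'E'
from h import *
snap('wrist','w9');s=robot.state(); print(s['position'],s['tcp_rot'],s['joint_pos'][5],proj(load('w9'),[[*s['position'][:2],.045]]))
E
```

```text
[ 0.56689724 -0.31217906  0.18120078] [ 9.07779555e-02  9.95871156e-01  1.74745990e-05 -6.07423173e-05] -0.32155052436087256 [[318.45521762 187.17246031]]
```

View pics/w9.png

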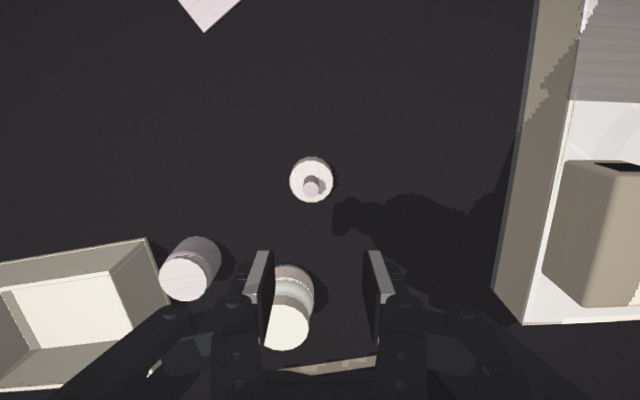

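Cup B's post is at (311.5,187), 7 px left of the tool axis; that's a shift of -0.6 cm in y.

Request:
{"name": "send_rows", "arguments": {
  "xyz": [
    [0,-0.6,4],
    [0,-0.6,8],
    [0,-0.6,11],
    [0,-0.6,13.5],
    [0,-0.6,15],
    [0,-0.6,15.6],
    [0,-0.6,15.6],
    [0,-0.6,15.6]
  ],
  "twist": [
    [0,0,0],
    [0,0,0],
    [0,0,0],
    [0,0,0],
    [0,0,0],
    [0,0,0],
    [0,0,0],
    [0,0,0]
  ]
}}

```text
time_s: 22.92
position: [0.5663, -0.3186, 0.0261]
tcp_rot: [0.09, 0.996, -0.0, 0.0]
wrist_force: [-0.1, -0.9, 0.3]
grip_width: 0.0402
grip_force: 0.0
```

Request:
{"name": "send_rows", "arguments": {
  "xyz": [
    [0,0,0],
    [0,0,0],
    [0,0,0],
    [0,0,0],
    [0,0,0],
    [0,0,0],
    [0,0,0]
  ],
  "twist": [
    [0,0,0],
    [0,0,0],
    [0,0,0],
    [0,0,0],
    [0,0,0],
    [0,0,0],
    [0,0,0]
  ],
  "gripper": -1,
  "newtons": 30
}}

```text
time_s: 23.5
position: [0.5669, -0.3191, 0.0271]
tcp_rot: [0.09, 0.996, -0.0, 0.001]
wrist_force: [-0.6, 0.8, 7.3]
grip_width: 0.0127
grip_force: 29.4
```

Request:
{"name": "send_rows", "arguments": {
  "xyz": [
    [0,0,-2],
    [0,0,-6],
    [0,0,-10],
    [0,0,-14],
    [0,0,-17.5],
    [0,0,-17.5],
    [0,0,-17.5]
  ],
  "twist": [
    [0,0,0],
    [0,0,0],
    [0,0,0],
    [0,0,0],
    [0,0,0],
    [0,0,0],
    [0,0,0]
  ]
}}

```text
time_s: 24.08
position: [0.5674, -0.3195, 0.2036]
tcp_rot: [0.09, 0.996, -0.001, 0.003]
wrist_force: [-0.8, 0.4, -2.1]
grip_width: 0.0129
grip_force: 29.3
```

```bash
python3 - <<'E'
from h import *
s=robot.state(); print(s['position'],s['grip_width']); print(tool([*T(-.092,0),.2]))
M=R.from_quat(s['tcp_rot']).as_matrix(); print(np.degrees(np.arctan2(M[1,0],M[0,0])-YAW))
E
```

```text
[ 0.56739349 -0.31947644  0.20363903] 0.012855614841056495
[10.39 32.94  0.24]
179.94554104497115
```

Request:
{"name": "send_rows", "arguments": {
  "xyz": [
    [0.6,2,0],
    [1.5,5,0],
    [2.5,8.5,0],
    [3.8,12,0],
    [5,16,0],
    [6,20,0],
    [7.2,24,0],
    [8.4,27.5,0],
    [9.4,30.5,0],
    [10,32.3,0],
    [10.2,32.9,0],
    [10.2,32.9,0],
    [10.2,32.9,0],
    [10.2,32.9,0],
    [10.2,32.9,0],
    [10.2,32.9,0]
  ],
  "twist": [
    [0,0,0],
    [0,0,0],
    [0,0,0],
    [0,0,0],
    [0,0,0],
    [0,0,0],
    [0,0,0],
    [0,0,0],
    [0,0,0],
    [0,0,0],
    [0,0,0],
    [0,0,0],
    [0,0,0],
    [0,0,0],
    [0,0,0],
    [0,0,0]
  ]
}}

```text
time_s: 25.42
position: [0.5246, 0.0224, 0.2001]
tcp_rot: [0.091, 0.996, -0.0, -0.0]
wrist_force: [-1.2, -0.3, -1.1]
grip_width: 0.0124
grip_force: 29.4
```

```bash
python3 - <<'E'
from h import *
s=robot.state(); print(s['position'],s['grip_width'],tool([*T(-.092,0),.041]))
E
```

```text
[0.52463933 0.02236855 0.20010975] 0.012361590940335995 [ 0.03  0.09 15.91]
```

Request:
{"name": "send_rows", "arguments": {
  "xyz": [
    [0,0.1,3],
    [0,0.1,6],
    [0,0.1,9],
    [0,0.1,12],
    [0,0.1,14],
    [0,0.1,15.3],
    [0,0.1,15.9],
    [0,0.1,16],
    [0,0.1,16]
  ],
  "twist": [
    [0,0,0],
    [0,0,0],
    [0,0,0],
    [0,0,0],
    [0,0,0],
    [0,0,0],
    [0,0,0],
    [0,0,0],
    [0,0,0]
  ]
}}

```text
time_s: 26.17
position: [0.5246, 0.0239, 0.0405]
tcp_rot: [0.091, 0.996, -0.0, -0.0]
wrist_force: [-1.7, -0.0, -1.3]
grip_width: 0.0126
grip_force: 30.5
```

Request:
{"name": "send_rows", "arguments": {
  "xyz": [
    [0,0,0],
    [0,0,0],
    [0,0,0],
    [0,0,0],
    [0,0,-2],
    [0,0,-5],
    [0,0,-9],
    [0,0,-13],
    [0,0,-16],
    [0,0,-16],
    [0,0,-16],
    [0,0,-16]
  ],
  "twist": [
    [0,0,0],
    [0,0,0],
    [0,0,0],
    [0,0,0],
    [0,0,0],
    [0,0,0],
    [0,0,0],
    [0,0,0],
    [0,0,0],
    [0,0,0],
    [0,0,0],
    [0,0,0]
  ],
  "gripper": -0.4
}}

```text
time_s: 27.17
position: [0.5245, 0.0245, 0.2]
tcp_rot: [0.09, 0.996, -0.0, -0.0]
wrist_force: [0.8, -0.6, -0.8]
grip_width: 0.0256
grip_force: 0.0
```

```bash
python3 - <<'E'
from h import *
snap('wrist','w10');s=robot.state(); print(s['position'],tool([*T(-.134,.088),.2]))
f=load('w10'); u,v=[int(x) for x in proj(f,[[*T(-.092,0),.034]])[0]]; print(u,v)
top=load('top0')
a=f['p'][100:260,140:500,::-1]; cv2.imwrite('pics/w10b.png',cv2.resize(a,None,fx=1.8,fy=1.8))
E
```

```text
[0.52386376 0.02444483 0.1991527 ] [ 4.12  8.69 -0.08]
317 178
```

View pics/w10b.png

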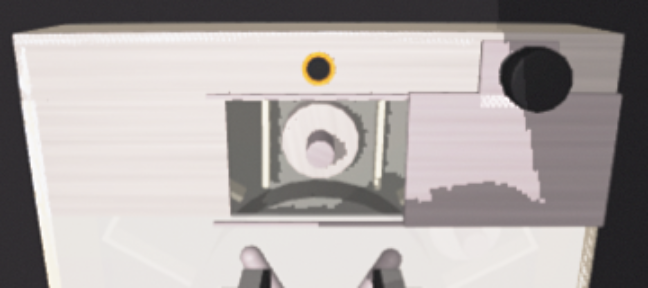

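Cup B stands upright in its pocket. Now the knob, then shut the cover.

Request:
{"name": "send_rows", "arguments": {
  "xyz": [
    [1.5,3,0],
    [3,6,0],
    [4.1,8.7,0],
    [4.1,8.7,0],
    [4.1,8.7,0],
    [4.1,8.7,4],
    [4.1,8.7,8],
    [4.1,8.7,10.5],
    [4.1,8.7,11.8],
    [4.1,8.7,12.3],
    [4.1,8.7,12.3],
    [4.1,8.7,12.3]
  ],
  "twist": [
    [0,0,0],
    [0,0,0],
    [0,0,0],
    [0,0,0],
    [0,0,0],
    [0,0,0],
    [0,0,0],
    [0,0,0],
    [0,0,0],
    [0,0,0],
    [0,0,0],
    [0,0,0]
  ],
  "gripper": 0.3,
  "newtons": 40
}}

```text
time_s: 28.22
position: [0.5003, 0.1168, 0.0775]
tcp_rot: [0.091, 0.996, -0.0, -0.0]
wrist_force: [0.4, -0.3, 0.4]
grip_width: 0.0556
grip_force: 0.0
```

Request:
{"name": "send_rows", "arguments": {
  "xyz": [
    [0,0,0],
    [0,0,0],
    [0,0,0],
    [0,0,0],
    [0,0,0],
    [0,0,0],
    [0,0,0],
    [0,0,0],
    [0,0,0]
  ],
  "twist": [
    [0,0,0],
    [0,0,0],
    [0,0,0],
    [0,0,0],
    [0,0,0],
    [0,0,0],
    [0,0,0],
    [0,0,0],
    [0,0,0]
  ],
  "gripper": -1
}}

```text
time_s: 28.97
position: [0.501, 0.1169, 0.0788]
tcp_rot: [0.09, 0.996, -0.001, 0.001]
wrist_force: [-1.2, -3.2, 5.1]
grip_width: 0.0247
grip_force: 38.9
```

Request:
{"name": "send_rows", "arguments": {
  "xyz": [
    [0,0,-0.3],
    [0,0,-0.6],
    [0,0,-0.9],
    [0,0,-1.1],
    [0,0,-1.1],
    [0,0,-1.1],
    [0,0,-1.1]
  ],
  "twist": [
    [0,0,0],
    [0,0,0],
    [0,0,0],
    [0,0,0],
    [0,0,0],
    [0,0,0],
    [0,0,0]
  ]
}}

```text
time_s: 29.55
position: [0.5009, 0.1169, 0.0885]
tcp_rot: [0.09, 0.996, -0.001, 0.001]
wrist_force: [4.1, -4.5, -6.0]
grip_width: 0.0245
grip_force: 39.5
```

Request:
{"name": "send_rows", "arguments": {
  "xyz": [
    [0,-0.7,0],
    [0,-1.6,0],
    [0,-2.5,0],
    [0,-3.4,0],
    [0,-4.3,0],
    [0,-5.2,0],
    [0,-6.1,0],
    [0,-7,0],
    [0,-7.8,0],
    [0,-8.4,0],
    [0,-8.8,0],
    [0,-8.9,0],
    [0,-8.9,0],
    [0,-8.9,0]
  ],
  "twist": [
    [0,0,0],
    [0,0,0],
    [0,0,0],
    [0,0,0],
    [0,0,0],
    [0,0,0],
    [0,0,0],
    [0,0,0],
    [0,0,0],
    [0,0,0],
    [0,0,0],
    [0,0,0],
    [0,0,0],
    [0,0,0]
  ]
}}

```text
time_s: 30.72
position: [0.485, 0.0302, 0.0888]
tcp_rot: [0.09, 0.996, 0.001, 0.001]
wrist_force: [6.0, 0.8, -5.6]
grip_width: 0.0246
grip_force: 39.7
```

Request:
{"name": "send_rows", "arguments": {
  "xyz": [
    [0,0,0.4],
    [0,0,0.8],
    [0,0,1.1],
    [0,0,1.1],
    [0,0,1.1]
  ],
  "twist": [
    [0,0,0],
    [0,0,0],
    [0,0,0],
    [0,0,0],
    [0,0,0]
  ]
}}

```text
time_s: 31.13
position: [0.4851, 0.0302, 0.0787]
tcp_rot: [0.09, 0.996, 0.001, 0.001]
wrist_force: [0.8, 0.5, 9.4]
grip_width: 0.0242
grip_force: 41.2
```

Request:
{"name": "send_rows", "arguments": {
  "xyz": [
    [0,0,0],
    [0,0,0],
    [0,0,0],
    [0,0,0],
    [0,0,-3],
    [0,0,-7],
    [0,0,-11],
    [0,0,-14],
    [0,0,-14],
    [0,0,-14],
    [0,0,-14]
  ],
  "twist": [
    [0,0,0],
    [0,0,0],
    [0,0,0],
    [0,0,0],
    [0,0,0],
    [0,0,0],
    [0,0,0],
    [0,0,0],
    [0,0,0],
    [0,0,0],
    [0,0,0]
  ],
  "gripper": 0,
  "newtons": 20
}}

```text
time_s: 32.05
position: [0.4834, 0.0298, 0.2166]
tcp_rot: [0.09, 0.996, -0.0, -0.001]
wrist_force: [-0.7, 0.3, -0.2]
grip_width: 0.043
grip_force: 0.0
```

```bash
python3 - <<'E'
from h import *
snap('wrist','w11');s=robot.state(); p=s['position'];print(p)
f=load('w11');C=cloud(f); q=proj(f,[[.483,.031,.1]])[0]; print(q)
u,v=int(q[0]),int(q[1]); z=C[v-12:v+12,u-12:u+12,2]; print('knob top z',np.percentile(z,[50,80,95]))
f=load('w1');C=cloud(f);q=proj(f,[[.483,.031,.1]])[0]; u,v=int(q[0]),int(q[1]); print('at start',np.percentile(C[v-12:v+12,u-12:u+12,2],[50,80,95]))
f=load('w2');C=cloud(f);
a=np.radians(150); print('spoke150',tool([*T(.048*np.cos(a),.048*np.sin(a)),.075]))
M=R.from_quat(s['tcp_rot']).as_matrix(); print(np.degrees(np.arctan2(M[1,0],M[0,0])-YAW))
E
```

```text
[0.48290768 0.02980713 0.21588699]
[319.90232485 193.07728959]
knob top z [0.10106262 0.10157802 0.10213912]
at start [0.10108868 0.10166605 0.10220733]
spoke150 [-9.28  2.52 14.06]
179.95746172587633
```

View pics/w11.png

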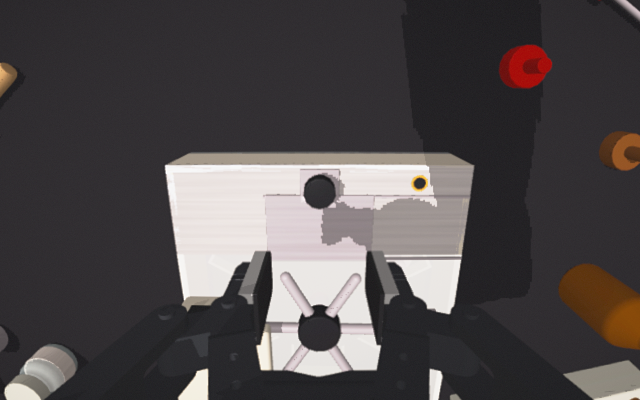

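The cover is shut and the knob top is at its starting height (home). Now turn the wheel 60°, then 120°.

Request:
{"name": "send_rows", "arguments": {
  "xyz": [
    [-3,1,0],
    [-6,2,0],
    [-9.3,2.5,0],
    [-9.3,2.5,0],
    [-9.3,2.5,0],
    [-9.3,2.5,4],
    [-9.3,2.5,8],
    [-9.3,2.5,11],
    [-9.3,2.5,13],
    [-9.3,2.5,14],
    [-9.3,2.5,14],
    [-9.3,2.5,14]
  ],
  "twist": [
    [0,0,0.12],
    [0,0,0.24],
    [0,0,0.36],
    [0,0,0.48],
    [0,0,0.524],
    [0,0,0.524],
    [0,0,0.524],
    [0,0,0.524],
    [0,0,0.524],
    [0,0,0.524],
    [0,0,0.524],
    [0,0,0.524]
  ],
  "gripper": -0.3
}}

```text
time_s: 33.1
position: [0.5793, 0.0377, 0.0767]
tcp_rot: [0.345, 0.939, -0.0, -0.001]
wrist_force: [-0.7, 0.2, 0.2]
grip_width: 0.0299
grip_force: 0.0
```

Request:
{"name": "send_rows", "arguments": {
  "xyz": [
    [0,0,0],
    [0,0,0],
    [0,0,0],
    [0,0,0],
    [0,0,0],
    [0,0,0]
  ],
  "twist": [
    [0,0,0],
    [0,0,0],
    [0,0,0],
    [0,0,0],
    [0,0,0],
    [0,0,0]
  ],
  "gripper": -1
}}

```text
time_s: 33.6
position: [0.5811, 0.0375, 0.0789]
tcp_rot: [0.345, 0.938, 0.0, 0.001]
wrist_force: [-1.9, -1.3, 6.6]
grip_width: 0.0091
grip_force: 20.0
```

Request:
{"name": "send_rows", "arguments": {
  "xyz": [
    [0,0.4,0],
    [-0.1,0.7,0],
    [-0.1,1.1,0],
    [-0.2,1.4,0],
    [-0.3,1.8,0],
    [-0.5,2.1,0],
    [-0.6,2.4,0],
    [-0.8,2.7,0],
    [-1.0,3.0,0],
    [-1.3,3.3,0],
    [-1.5,3.5,0],
    [-1.8,3.8,0],
    [-2.1,4.0,0],
    [-2.4,4.2,0],
    [-2.4,4.2,0],
    [-2.4,4.2,0]
  ],
  "twist": [
    [0,0,0.075],
    [0,0,0.15],
    [0,0,0.224],
    [0,0,0.299],
    [0,0,0.374],
    [0,0,0.449],
    [0,0,0.524],
    [0,0,0.598],
    [0,0,0.673],
    [0,0,0.748],
    [0,0,0.823],
    [0,0,0.898],
    [0,0,0.972],
    [0,0,1.047],
    [0,0,1.047],
    [0,0,1.047]
  ]
}}

```text
time_s: 34.93
position: [0.6259, 0.0521, 0.0789]
tcp_rot: [0.769, 0.64, -0.001, 0.002]
wrist_force: [-3.4, -6.9, 8.7]
grip_width: 0.009
grip_force: 21.2
```

Request:
{"name": "send_rows", "arguments": {
  "xyz": [
    [0,0,0],
    [0,0,0],
    [0,0,0],
    [0,0,-2],
    [0,0,-5],
    [0,0,-5],
    [0,0,-5]
  ],
  "twist": [
    [0,0,0],
    [0,0,0],
    [0,0,0],
    [0,0,0],
    [0,0,0],
    [0,0,0],
    [0,0,0]
  ],
  "gripper": -0.3
}}

```text
time_s: 35.52
position: [0.6273, 0.0547, 0.1294]
tcp_rot: [0.768, 0.64, 0.002, 0.001]
wrist_force: [-0.2, -0.3, 0.4]
grip_width: 0.0299
grip_force: 0.0
```

```bash
python3 - <<'E'
from h import *
s=robot.state(); p=s['position'];print(p)
a=np.radians(150); print('spoke150',tool([*T(.048*np.cos(a),.048*np.sin(a)),.075]))
M=R.from_quat(s['tcp_rot']).as_matrix(); print(np.degrees(np.arctan2(M[1,0],M[0,0])-YAW))
E
```

```text
[0.6273151  0.05472257 0.12936978]
spoke150 [-2.55 -4.53  5.41]
89.96944671619025
```

Request:
{"name": "send_rows", "arguments": {
  "xyz": [
    [-0.3,-0.6,0],
    [-0.6,-1.2,0],
    [-0.9,-1.8,0],
    [-1.2,-2.4,0],
    [-1.6,-3,0],
    [-2,-3.6,0],
    [-2.3,-4,0],
    [-2.5,-4.3,0],
    [-2.5,-4.3,0],
    [-2.5,-4.3,0],
    [-2.5,-4.3,2],
    [-2.5,-4.3,4],
    [-2.5,-4.3,5.3],
    [-2.5,-4.3,5.3],
    [-2.5,-4.3,5.3]
  ],
  "twist": [
    [0,0,-0.12],
    [0,0,-0.24],
    [0,0,-0.36],
    [0,0,-0.48],
    [0,0,-0.6],
    [0,0,-0.72],
    [0,0,-0.84],
    [0,0,-0.96],
    [0,0,-1.047],
    [0,0,-1.047],
    [0,0,-1.047],
    [0,0,-1.047],
    [0,0,-1.047],
    [0,0,-1.047],
    [0,0,-1.047]
  ]
}}

```text
time_s: 36.77
position: [0.5777, 0.0374, 0.0733]
tcp_rot: [0.346, 0.938, -0.0, -0.001]
wrist_force: [0.4, -0.1, -0.5]
grip_width: 0.0299
grip_force: 0.0
```

```bash
python3 - <<'E'
from h import *
s=robot.state(); p=s['position'][:2]-O; print(s['position'],np.hypot(*p),np.degrees(np.arctan2(p[1],p[0])-YAW),s['joint_pos'][5])
arc(150,30,.048,18)
E
```

```text
[0.57773516 0.0374315  0.07330952] 0.04823854423873681 150.89321870107653 0.7708690999734211
[-0.0, 0.6, -0.0] [0, 0, np.float64(0.116)]
[-0.1, 1.1, -0.0] [0, 0, np.float64(0.233)]
[-0.3, 1.6, -0.0] [0, 0, np.float64(0.349)]
[-0.5, 2.2, -0.0] [0, 0, np.float64(0.465)]
[-0.8, 2.6, -0.0] [0, 0, np.float64(0.582)]
[-1.1, 3.1, -0.0] [0, 0, np.float64(0.698)]
[-1.5, 3.5, -0.0] [0, 0, np.float64(0.814)]
[-1.9, 3.9, -0.0] [0, 0, np.float64(0.931)]
[-2.4, 4.2, -0.0] [0, 0, np.float64(1.047)]
[-2.9, 4.4, -0.0] [0, 0, np.float64(1.164)]
[-3.4, 4.6, -0.0] [0, 0, np.float64(1.28)]
[-4.0, 4.7, -0.0] [0, 0, np.float64(1.396)]
[-4.5, 4.8, -0.0] [0, 0, np.float64(1.513)]
[-5.1, 4.8, -0.0] [0, 0, np.float64(1.629)]
[-5.6, 4.7, -0.0] [0, 0, np.float64(1.745)]
[-6.2, 4.6, -0.0] [0, 0, np.float64(1.862)]
[-6.7, 4.4, -0.0] [0, 0, np.float64(1.978)]
[-7.2, 4.2, -0.0] [0, 0, np.float64(2.094)]
```

Request:
{"name": "send_rows", "arguments": {
  "xyz": [
    [0,0,0],
    [0,0,0],
    [0,0,0],
    [0,0,0],
    [0,0,0],
    [0,0,0]
  ],
  "twist": [
    [0,0,0],
    [0,0,0],
    [0,0,0],
    [0,0,0],
    [0,0,0],
    [0,0,0]
  ],
  "gripper": -1
}}

```text
time_s: 37.27
position: [0.5795, 0.0377, 0.0752]
tcp_rot: [0.345, 0.939, 0.001, 0.001]
wrist_force: [0.1, 2.6, 4.1]
grip_width: 0.0092
grip_force: 20.2
```

Request:
{"name": "send_rows", "arguments": {
  "xyz": [
    [0,0.6,0],
    [-0.1,1.1,0],
    [-0.3,1.6,0],
    [-0.5,2.2,0],
    [-0.8,2.6,0],
    [-1.1,3.1,0],
    [-1.5,3.5,0],
    [-1.9,3.9,0],
    [-2.4,4.2,0],
    [-2.9,4.4,0],
    [-3.4,4.6,0],
    [-4.0,4.7,0],
    [-4.5,4.8,0],
    [-5.1,4.8,0],
    [-5.6,4.7,0],
    [-6.2,4.6,0],
    [-6.7,4.4,0],
    [-7.2,4.2,0],
    [-7.2,4.2,0],
    [-7.2,4.2,0]
  ],
  "twist": [
    [0,0,0.116],
    [0,0,0.233],
    [0,0,0.349],
    [0,0,0.465],
    [0,0,0.582],
    [0,0,0.698],
    [0,0,0.814],
    [0,0,0.931],
    [0,0,1.047],
    [0,0,1.164],
    [0,0,1.28],
    [0,0,1.396],
    [0,0,1.513],
    [0,0,1.629],
    [0,0,1.745],
    [0,0,1.862],
    [0,0,1.978],
    [0,0,2.094],
    [0,0,2.094],
    [0,0,2.094]
  ]
}}

```text
time_s: 38.93
position: [0.6615, 0.0217, 0.0752]
tcp_rot: [0.985, 0.17, 0.001, 0.001]
wrist_force: [-0.3, -0.9, 4.8]
grip_width: 0.0091
grip_force: 20.6
```

Request:
{"name": "send_rows", "arguments": {
  "xyz": [
    [0,0,0],
    [0,0,0],
    [0,0,0],
    [0,0,0]
  ],
  "twist": [
    [0,0,0],
    [0,0,0],
    [0,0,0],
    [0,0,0]
  ],
  "gripper": -0.3
}}

```text
time_s: 39.27
position: [0.6603, 0.0227, 0.0739]
tcp_rot: [0.985, 0.171, -0.0, -0.0]
wrist_force: [0.5, -0.4, -0.5]
grip_width: 0.0302
grip_force: 0.0
```

Request:
{"name": "send_rows", "arguments": {
  "xyz": [
    [0,0,-4],
    [0,0,-8],
    [0,0,-12],
    [0,0,-15],
    [0,0,-15],
    [0,0,-15],
    [0,0,-15]
  ],
  "twist": [
    [0,0,0],
    [0,0,0],
    [0,0,0],
    [0,0,0],
    [0,0,0],
    [0,0,0],
    [0,0,0]
  ]
}}

```text
time_s: 39.85
position: [0.6604, 0.0228, 0.2236]
tcp_rot: [0.985, 0.171, -0.0, -0.0]
wrist_force: [-0.5, 0.8, -0.5]
grip_width: 0.0296
grip_force: 0.0
```

```bash
python3 - <<'E'
from h import *
snap('wrist','w12'); s=robot.state(); print(s['time_s'],s['position'],s['joint_pos'][5],s['wrist_force'])
f=load('w12'); p=f['p'].copy()
for k in range(6):
    a=np.radians(90+60*k); q=proj(f,[[*T(.065*np.cos(a),.065*np.sin(a)),.09]])[0]
    cv2.circle(p,tuple(int(x) for x in q),3,(255,0,0),1)
cv2.imwrite('pics/w12b.png',p[:,:,::-1])
E
```

```text
39.9 [0.65983535 0.02273572 0.22266552] 2.8331013267935448 [ 0.17702966 -0.66440245 -0.72675429]
```

View pics/w12b.png

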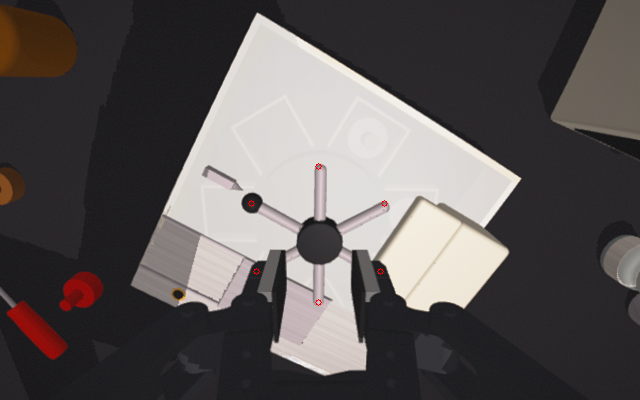

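The ball at (251,203) points at the fixed pointer, and a cup stands upright under the window at (368,138). Handing in.

```bash
python3 -c "
from cell import robot
print(robot.job_done())"
```

```text
the job is handed in; nothing more can be done
None
```

I handed the job in at about 40 s. Both cups I found on the bench stand in pockets of their own, the cover is shut with the plunger home, and the ball spoke points at the pointer; the judge gave no verdict back.

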